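# Grease the drive bearing through its tilted nipple

## Robot

A 6-joint arm with a two-finger parallel gripper is mounted at the origin on a cart in front of the work surface, level with it; the furniture and walls round the work are solid. World frame = base frame: x ahead of the robot, y to its left, z up, the work surface at z = 0. Lengths are in m, angles in rad, forces in N, time in s.
With the tool pointing down it reaches from about 0.425 to 0.95 m from the base axis. Payload 3.5 kg.
Tool frame: the origin (TCP) lies on the centre line of the jaws, within the pads' length; the fingertips stand 14 mm ahead of it and the grasp point (between the pads) lies 5 mm behind it (ctrl.finger_overhang is the distance from the TCP to the fingertips, in m); z points along the fingers, y is the line along which they close (so a half turn about z gives the same grasp; the last joint's range is limited). The gripper opens to 85 mm and grips with 20 to 120 N. Pads are 22 mm wide; open, the fingers measure 114 mm over their backs; the gripper's body (76 mm by 85 mm) begins 54 mm behind the grasp point. The pads swing forward as they close: fully open they stand 13 mm farther back than shut.
Start: joints at [1.032, 0.286, 1.577, -0, 1.279, -0.15], TCP at [0.256, 0.625, 0.208] pointing down, gripper open.
Joint ranges: [-2.77, 2.77], [-0.9, 2.22], [0.21, 2.48], [-1.53, 4.67], [0.24, 2.81], [-2.84, 2.84]. Speed limits (rad/s): [2.79, 2.79, 3.14, 3.14, 3.14, 3.14].

## Interface

Orientations are given as a unit quaternion [x, y, z, w].
In Python, from plant import ctrl gives the robot as it stands.
- The arm moves only by the tool send_rows, never from a script. Its argument "moves" is text: rows parted by semicolons, each of 7 numbers parted by spaces: the turn, a rotation vector about the tool's x, y, z in units of 360 degrees (1.0 is 360 degrees), then the shift along the tool's x, y, z in units of 20 cm (1.0 is 20 cm), then the gripper's target within -1 to 1 (fully open at 1, half-way at 0, shut at -1). A call has 1 to 12 rows; each row is the pose to reach, as a shift and turn from the pose commanded when the call began, along the tool's axes at that moment, turning the shorter way round; what a row does not reach only later rows make up. A row lasts 1/8 s, in which the tool goes at most 62.5 mm and 10.7 degrees, less where a joint would pass 70% of its speed; a pose out of reach is approached as far as the arm can. A call with a number of a shift or a turn outside -1 to 1 is refused whole. A call with a gripper value outside its range is refused whole. The fingers move at their own pace and stop on an object; "newtons" is the grip in N (left out, the last holds). Time passes only in rows, so rows that repeat a pose let the fingers close. It gives the time, the measured TCP pose, the force, the opening and the grip force at its end, in the units of the state.
- ctrl.get_state(): the state, without advancing time (a new reading comes with each control period).
- ctrl.read_camera(name): name is "scene" or "top"; returns a dict with "image" (480x640x3 uint8, red, green, blue), "fovy" (degrees; the focal length in pixels is half the picture's height over the tangent of half this angle, whatever the lens; pixels are square), "cx", "cy" (the principal point, pixels), "distortion" ([k1, k2, p1, p2, k3] as OpenCV has them; the pictures are not rectified), "extrinsics" (4x4, takes a point from camera to world coordinates). Camera axes: x right, y up, looking along -z (the intrinsics and any distortion apply to the point x, -y, -z); pixel columns grow to the right and rows downward; lengths in m; the calibration is good to about 2 mm. A picture is of the moment at which its call begins. There is no depth.
- ctrl.sign_off(): hands the job in; it is judged then, once.
The state is a dict: "time": time; "qpos": joint angles; "dq": joint speeds; "joint_efforts": joint torques, N m; "eef_pos": TCP position; "tcp_rot": TCP orientation; "contact_force": force on the tool from outside, world axes, zero at the start; "wrist_torque": the same for the moment, N m; "opening": opening from 0.0 (shut) to 1.0 (fully open); "finger_force": force on a finger pad.
Only numpy, scipy, OpenCV 4.12 (cv2) and the standard library are available. Lean on these libraries where they do the work, as an engineer would, in place of code of your own. Each camera call takes 0.05 s, during which the arm holds its last target. There are 200 camera calls.

## Task

Take the yellow push-type grease gun out of its black rest and press its steel nose squarely over the tilted brass grease nipple of the blue bearing block until it snaps on. Then keep pushing along the nipple so that the red spring collar under the nose is well pushed in, and finish like that: still gripping the gun and holding it against the spring, without letting go. Do not ram it, and leave the bottle, jar and cup beside it undisturbed.

Things in the scene. Friction and masses are not known exactly. Their poses are not given: they have to be found in the camera images.
- grease_gun: loose push-type grease gun, 110 mm long, 0.14 to 0.28 kg, nose down in the rest. Origin: centre of the nose's mouth (lowest point); z: from the mouth up the gun's axis. Steel nose 28 mm in diameter to 44 mm from the mouth, bored 16 mm wide, 44 mm deep, with a 21 mm wide groove 5 to 22 mm behind the mouth for the nipple's catches. Any turn about its axis will do on the nipple
- gun_grip (a point): middle of the gun's yellow grip, 80 mm up from the mouth on the gun's axis, axes as the gun's. The grip is 32 x 32 mm square, its flats facing the gun's x and y, from 50 to 104 mm above the mouth (dark neck, 30 mm wide, below it; black cap, 29 mm wide, above, to 110 mm)
- gun_rest: fixed black square rest, 70 x 70 x 20 mm, origin under its centre; its round hole, 31 mm wide and 12 mm deep, holds the gun's nose, so the gun must rise 12 mm to come free
- bearing_block: fixed blue bearing block, foot 110 x 92 x 12 mm, round housing up to 75 mm high, with a shaft stub along its y; origin under its centre. The nipple leans 28 degrees from vertical towards the block's -x
- grease_nipple: brass nipple fixed on the block. Origin: its base, on its axis, about 76 mm above the table; z: along it outwards. Stem 14 mm in diameter. Four sprung catches round it, 24 mm from the base, stand 2.5 mm proud: the gun's mouth meets them 28 mm from the base, goes past with about 10 N, and has snapped on when the mouth is about 15 mm from the base
- nipple_tip (a point): the nipple's tip, 45.5 mm from its base on its axis, 7 mm in diameter; a cone widens from it to the 14 mm stem, 38 mm from the base. Axes as the nipple's
- spring_collar (a joint): red round spring collar, 27 mm in diameter, sliding on the nipple; value: how far it is pushed in along the nipple, 0 (free, its upper face 14 mm from the nipple's base) to 0.008 m (stop, face 6 mm from the base). The gun's mouth pushes it; its spring gives 5 N at the start and 10 N at the stop
- steel_cup: loose steel cup, 68 mm wide, 37 mm high, bystander; origin under its centre
- saline_bottle: loose white bottle with blue cap, 58 mm in diameter, 138 mm high, bystander; origin under its centre
- specimen_jar: loose clear jar with red lid, 40 mm wide, 52 mm high, bystander; origin under its centre
There are look-alikes about, which are no part of the job. What is meant by the grease_gun is not green or purple, and is the larger of those in its own colour.

How it is judged:
On the way, in this order (a step that is already met when the one before it is completed fails the run):
1. the gun is lifted out of its rest in the fingers (z of grease_gun in the frame of gun_rest above 0.03 m and contact force between the fingers and grease_gun above 2 N), for 0.1 s.
2. the nose has snapped squarely onto the nipple (mouth within 16 mm of the nipple's base) (z of grease_gun in the frame of grease_nipple between 0 and 0.016 m and distance between grease_gun and grease_nipple below 0.0165 m and angle between the z axis of grease_gun and the z axis of grease_nipple, either way round below 0.12 rad).
At the end, for the whole second after the job is handed in: Gun snapped onto the nipple, square within 0.1 rad, mouth within 11.5 mm of the nipple's base; spring collar pushed in more than 4 mm (its stop at 8 mm is fine) with more than 4 N; fingers still on the gun with more than 3 N; gun at rest (value of joint spring_collar above 0.004 m and distance between grease_gun and grease_nipple below 0.0115 m and angle between the z axis of grease_gun and the z axis of grease_nipple, either way round below 0.1 rad and contact force between grease_gun and grease_nipple above 4 N and contact force between the fingers and grease_gun above 3 N and linear speed of grease_gun below 0.02 m/s); the arm keeps its last pose, push and grip.
It fails at once if the gun is rammed onto the nipple (over 60 N) (contact force between grease_gun and grease_nipple above 60 N).
It fails at once if the cup, bottle or jar is pushed by more than 25 mm or tipped (distance of any of steel_cup, saline_bottle, specimen_jar from where it was at the start of the episode above 0.025 m or angle between any of steel_cup, saline_bottle, specimen_jar's own z axis and vertical above 0.4 rad).
It also fails if it takes over 37 s, if anything falls off the work surface, if the arm or the gripper's body presses on something with over 40 N, if the wrist force passes 120 N, or if a joint passes its speed limit or range.

## Working session

There is one attempt and no reset: what is moved stays moved. The work goes in short steps, Python scripts to look and compute and a tool call to move; the robot and the scene stay as the last step left them, time stands still between calls to the robot, and variables do not carry over. Pictures are saved under pics/ and viewed, at most 10 in all, crops included, and the job is handed in when it is done.

Besides the shell and the picture viewer there is one more tool, called as name(argument=value, ...) on one line, values as JSON. send_rows: Moves the arm, as the interface text tells. Its arguments: {"type":"object","properties":{"moves":{"type":"string"},"newtons":{"type":"number"}},"required":["moves"]}

```bash
mkdir -p pics
cat > h.py <<'E'
import numpy as np, cv2
from plant import ctrl
from scipy.spatial.transform import Rotation as R
def cam(n):
    c=ctrl.read_camera(n); f=240/np.tan(np.radians(c['fovy'])/2)
    K=np.array([[f,0,c['cx']],[0,f,c['cy']],[0,0,1.]]); return c,K,np.array(c['distortion'],float),np.array(c['extrinsics'])
def ray(cm,uv):
    c,K,D,E=cm; p=cv2.undistortPoints(np.array([[uv]],float),K,D)[0,0]
    d=E[:3,:3]@np.array([p[0],-p[1],-1]); return E[:3,3],d/np.linalg.norm(d)
def atz(cm,uv,z):
    o,d=ray(cm,uv); return o+d*(z-o[2])/d[2]
def tri(cms,uvs):
    A=np.zeros((3,3));b=np.zeros(3);rs=[ray(c,u) for c,u in zip(cms,uvs)]
    for o,d in rs:
        P=np.eye(3)-np.outer(d,d);A+=P;b+=P@o
    x=np.linalg.solve(A,b); return x,[np.linalg.norm(np.cross(x-o,d)) for o,d in rs]
def proj(cm,X):
    c,K,D,E=cm; p=E[:3,:3].T@(np.array(X,float)-E[:3,3]); p=p*[1,-1,-1]
    return cv2.projectPoints(p.reshape(1,1,3),np.zeros(3),np.zeros(3),K,D)[0].ravel()
def save(cm,n,box=None,s=1):
    im=cm[0]['image'][:,:,::-1]
    if box: im=im[box[1]:box[3],box[0]:box[2]]
    cv2.imwrite('pics/'+n,cv2.resize(im,None,fx=s,fy=s,interpolation=cv2.INTER_CUBIC))
E
python3 - <<'E'
from h import *
for n in('scene','top'):
    c=cam(n);save(c,n+'0.png');print(n,c[1][0,0],c[2],c[3].round(3).tolist())
print(ctrl.get_state())
E
```

```text
scene 611.5098413106905 [0.02300529 0.         0.         0.         0.        ] [[0.656, 0.511, -0.555, 0.026], [-0.754, 0.424, -0.502, -0.265], [-0.021, 0.748, 0.663, 0.72], [0.0, 0.0, 0.0, 1.0]]
top 550.2302132922418 [-0.15029453  0.          0.          0.          0.        ] [[-0.023, 0.997, -0.071, 0.474], [-1.0, -0.024, -0.012, 0.211], [-0.014, 0.071, 0.997, 1.054], [0.0, 0.0, 0.0, 1.0]]
{'time': 0.1, 'qpos': array([ 1.03200833e+00,  2.87084520e-01,  1.57806746e+00, -2.81126481e-05,
        1.27861301e+00, -1.49983107e-01]), 'dq': array([-0.00082774, -0.00103439, -0.00226553, -0.00056828, -0.0003002 ,
       -0.00046124]), 'joint_efforts': array([ 5.09939600e-04, -4.07294154e+01, -2.93700027e+01, -1.88137165e-04,
        3.41640196e-03, -1.75984854e-05]), 'eef_pos': array([0.25550527, 0.62405622, 0.20646064]), 'tcp_rot': array([ 1.93176168e-01,  9.81163487e-01, -1.02693485e-03, -3.54044286e-04]), 'contact_force': array([ 0.47356455,  0.11012208, -0.61371909]), 'wrist_torque': array([-0.00014143, -0.01895157,  0.01069758]), 'finger_force': 0.0, 'opening': 0.9998511163135989}
```

View pics/scene0.png

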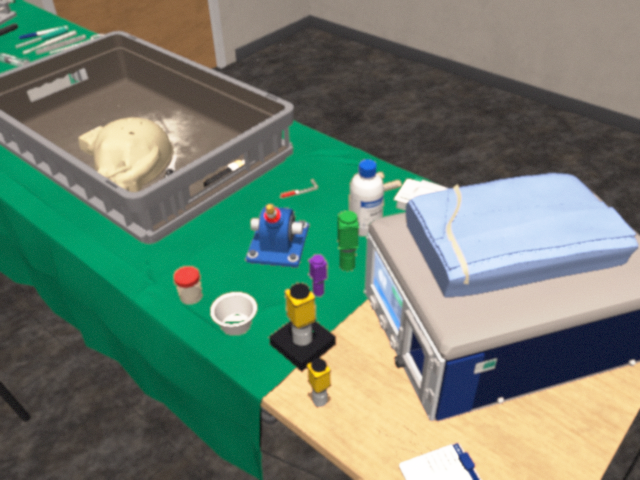

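View pics/top0.png

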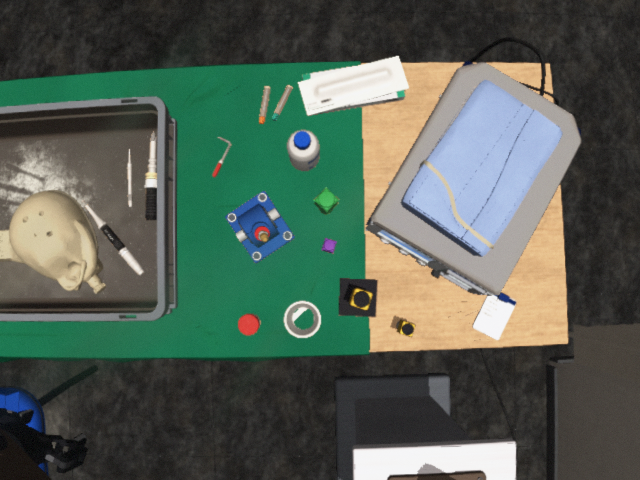

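Look-alikes in the scene view are the large yellow gun in the black rest (300,310), a small yellow one (319,378), a green one (347,235) and a purple one (318,270). I choose the large yellow one in the rest. The nipple is at (270,212) in scene and (263,234) in top. Next, close crops.

Run:
```python
from h import *
s=cam('scene');t=cam('top')
a=s[0]['image'][190:370,230:350,::-1];b=t[0]['image'][180:325,220:400,::-1]
A=cv2.resize(a,(400,600),interpolation=cv2.INTER_CUBIC)
cv2.imwrite('pics/s1.png',cv2.resize(s[0]['image'][195:365,235:345,::-1],None,fx=3.5,fy=3.5,interpolation=cv2.INTER_CUBIC))
save(t,'t1.png',(220,185,400,325),4)
```

```text
(no output)
```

View pics/s1.png

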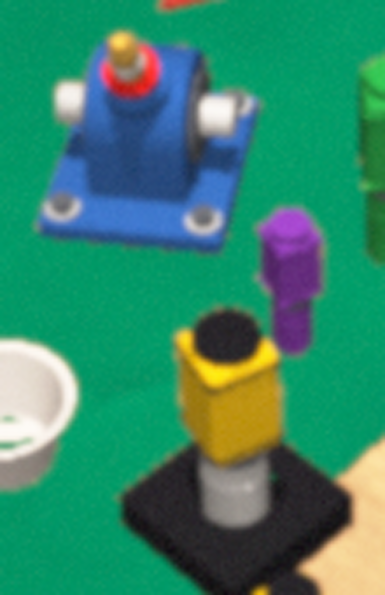

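View pics/t1.png

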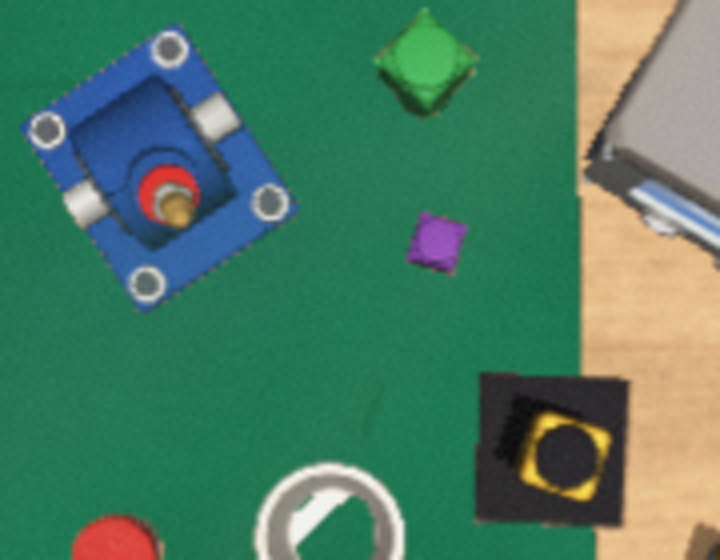

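The crops confirm it: the large gun stands in the rest, cap centre at scene crop (227,335) and top crop (568,455). The nipple tip is at scene (122,42) and top (178,213), leaning toward the bottom right of the top view.

Run:
```python
from h import *
s=cam('scene');t=cam('top')
S=lambda u,v:((u+.5)/3.5+234.5,(v+.5)/3.5+194.5); T=lambda u,v:((u+.5)/4+219.5,(v+.5)/4+184.5)
print('cap',tri([s,t],[S(227,335),T(568,455)]),atz(t,T(568,455),.118))
rc=[atz(t,T(*p),.02) for p in [(482,373),(629,380),(622,527),(475,522)]];print('rest',np.mean(rc,0))
g=[atz(t,T(*p),.112) for p in [(533,413),(612,424),(600,502),(520,488)]];print('grip',np.mean(g,0))
for i in range(4):
    d=g[(i+1)%4]-g[i];print(np.linalg.norm(d),np.degrees(np.arctan2(d[1],d[0]))%90)
b=[atz(t,T(*p),.012) for p in [(178,25),(298,208),(146,312),(22,128)]];print('block',np.mean(b,0))
for i in range(4):
    d=b[(i+1)%4]-b[i];print(np.linalg.norm(d),np.degrees(np.arctan2(d[1],d[0])))
tip=tri([s,t],[S(122,42),T(178,213)]);print('tip',tip)
print('collar',tri([s,t],[S(131,70),T(168,193)]))
for n,p in dict(bottle=(302,140),jar=(249,325),cup=(303,319),purple=(330,246),green=(326,200),small=(405,327)).items(): print(n,atz(t,p,.05))
```

```text
cap (array([0.44184903, 0.14363647, 0.11500295]), [np.float64(9.798933051507352e-05), np.float64(9.798933051506283e-05)]) [0.44188083 0.1439184  0.118     ]
rest [0.4408442  0.14433533 0.02      ]
grip [0.44095144 0.14424612 0.112     ]
0.03409334090770689 80.64076521322524
0.033635952913434734 79.66841248301003
0.034663115117027576 78.63383301026701
0.032436510988170124 78.6632225531011
block [0.57912647 0.32655608 0.012     ]
0.10546960974173025 -148.02403907797185
0.087508722596008 123.08959979913568
0.10687336598929403 33.12589282767005
0.08963757432874911 -57.82043086233882
tip (array([0.5498459 , 0.3076144 , 0.11240523]), [np.float64(0.0008296966347068505), np.float64(0.0008296966347069289)])
collar (array([0.56087048, 0.31486316, 0.08525783]), [np.float64(0.000629234655187725), np.float64(0.0006292346551876008)])
bottle [0.73556843 0.24125686 0.05      ]
jar [0.39563364 0.34532328 0.05      ]
cup [0.40465898 0.2465519  0.05      ]
purple [0.53640451 0.19423176 0.05      ]
green [0.62138466 0.19942533 0.05      ]
small [0.38541216 0.06134047 0.05      ]
```

```bash
cat >> h.py <<'E'
n=np.array([-np.sin(np.radians(28))*np.cos(np.radians(32.5)),-np.sin(np.radians(28))*np.sin(np.radians(32.5)),np.cos(np.radians(28))])
def down(yaw_y): # tool down, y at yaw (deg)
    a=np.radians(yaw_y); y=np.array([np.cos(a),np.sin(a),0]); z=np.array([0,0,-1.]); return np.column_stack([np.cross(y,z),y,z])
def rows(*poses):
    s=ctrl.get_state(); R0=R.from_quat(s['tcp_rot'])
    print('t',round(s['time'],2),'pos',s['eef_pos'].round(4),'F',s['contact_force'].round(1),'op',round(s['opening'],3),'ff',round(s['finger_force'],1))
    for p,M in poses:
        print((( R0.inv()*R.from_matrix(M)).as_rotvec()/2/np.pi).round(4),(R0.inv().apply(np.array(p)-s['eef_pos'])/.2).round(4))
E
python3 - <<'E'
from h import *
M=down(79.5)
rows(([.4415,.144,.2],M),([.4415,.144,.08],M))
E
```

```text
t 0.3 pos [0.2557 0.6244 0.2072] F [-0.2  0.2 -0. ] op 1.001 ff 0.0
[-0.0001 -0.     -0.0327] [-1.7702 -1.8707  0.0375]
[-0.0001 -0.     -0.0327] [-1.7703 -1.8702  0.6375]
```

send_rows(moves="0 0 -0.016 -0.22 -0.23 0 1;0 0 -0.033 -0.44 -0.47 0 1;0 0 -0.033 -0.66 -0.7 0 1;0 0 -0.033 -0.88 -0.93 0.02 1", newtons=70)

```text
time: 0.8
eef_pos: [0.3465, 0.3899, 0.2045]
tcp_rot: [0.09, 0.996, 0.0, 0.001]
contact_force: [0.9, 0.5, 0.9]
opening: 1.003
finger_force: 0.0
```

Run:
```python
from h import *
M=down(79.5)
rows(([.4415,.144,.2],M),([.4415,.144,.08],M))
```

```text
t 0.8 pos [0.3465 0.3899 0.2045] F [0.9 0.5 0.9] op 1.003 ff 0.0
[0.0001 0.0002 0.0004] [-0.6882 -1.1243  0.0225]
[0.0001 0.0002 0.0004] [-0.6875 -1.1248  0.6225]
```

send_rows(moves="0 0 0 -0.15 -0.25 0 1;0 0 0 -0.3 -0.5 0 1;0 0 0 -0.5 -0.8 0 1;0 0 0 -0.65 -0.98 0 1;0 0 0 -0.65 -0.98 0 1;0 0 0 -0.65 -0.98 0 1")

```text
time: 1.55
eef_pos: [0.4382, 0.1755, 0.2041]
tcp_rot: [0.091, 0.996, 0.0, -0.0]
contact_force: [0.2, 0.3, 0.0]
opening: 1.005
finger_force: 0.0
```

Run:
```python
from h import *
M=down(79.5)
rows(([.4415,.144,.2],M),([.4415,.144,.08],M))
```

```text
t 1.55 pos [0.4382 0.1755 0.2041] F [0.2 0.3 0. ] op 1.005 ff 0.0
[ 0.0001 -0.0001  0.0002] [-0.0447 -0.152   0.0202]
[ 0.0001 -0.0001  0.0002] [-0.0449 -0.1523  0.6202]
```

send_rows(moves="0 0 0 -0.045 -0.152 0 1;0 0 0 -0.045 -0.152 0.02 1;0 0 0 -0.045 -0.152 0.2 1;0 0 0 -0.045 -0.152 0.4 1;0 0 0 -0.045 -0.152 0.55 1;0 0 0 -0.045 -0.152 0.62 1;0 0 0 -0.045 -0.152 0.62 1;0 0 0 -0.045 -0.152 0.62 1")

```text
time: 2.55
eef_pos: [0.4429, 0.1444, 0.0815]
tcp_rot: [0.09, 0.996, 0.0, 0.001]
contact_force: [-0.6, -0.0, 0.3]
opening: 1.002
finger_force: 0.0
```

Run:
```python
from h import *
rows()
s=cam('scene');t=cam('top')
a=cv2.resize(s[0]['image'][220:370,220:370,::-1],(400,400),interpolation=cv2.INTER_CUBIC);b=cv2.resize(t[0]['image'][230:380,290:440,::-1],(400,400),interpolation=cv2.INTER_CUBIC)
cv2.imwrite('pics/g.png',np.hstack([a,b]))
```

```text
t 2.55 pos [0.4429 0.1444 0.0815] F [-0.6 -0.   0.3] op 1.002 ff 0.0
```

View pics/g.png

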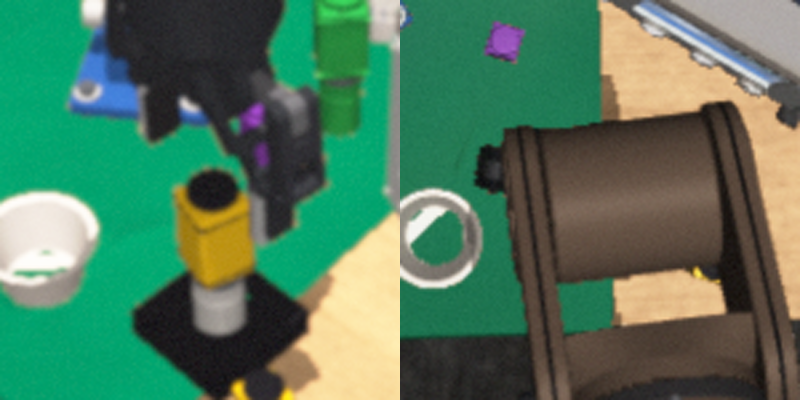

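Run:
```python
from h import *
s=cam('scene');st=ctrl.get_state();M=R.from_quat(st['tcp_rot']).as_matrix();p=st['eef_pos']
for e in(-.0425,.0425,-.057,.057):
  for z in (.014,0): print(e,z,(proj(s,p+M@[0,e,z])-[220,220])*400/150)
print('gunmid',(proj(s,[.4415,.144,.088])-[220,220])*400/150,(proj(s,[.4415,.144,.118])-[220,220])*400/150, M[:,1])
```

```text
-0.0425 0.014 [266.08747133 295.88321811]
-0.0425 0 [265.59296853 278.10699663]
0.0425 0.014 [168.89904299 203.38906132]
0.0425 0 [167.41531247 185.66709189]
-0.057 0.014 [283.84367763 312.78948481]
-0.057 0 [283.54257045 295.01478011]
0.057 0.014 [153.40456212 188.64956587]
0.057 0 [151.77390756 170.94596567]
gunmid [212.83310451 223.49278508] [210.60094356 183.61763129] [1.80384202e-01 9.83595927e-01 7.69264092e-04]
```

Run:
```python
from h import *
s=cam('scene');print(ctrl.finger_overhang,ctrl.get_state()['time'],ctrl.get_state()['eef_pos'],ctrl.get_state()['qpos'])
save(s,'g2.png',(220,200,370,370),3.5)
```

```text
0.014 2.75 [0.44267203 0.14388662 0.08124134] [ 9.57554890e-02 -3.44860295e-02  2.18084337e+00  1.72342415e-05
  9.92944585e-01 -1.29353835e+00]
```

View pics/g2.png

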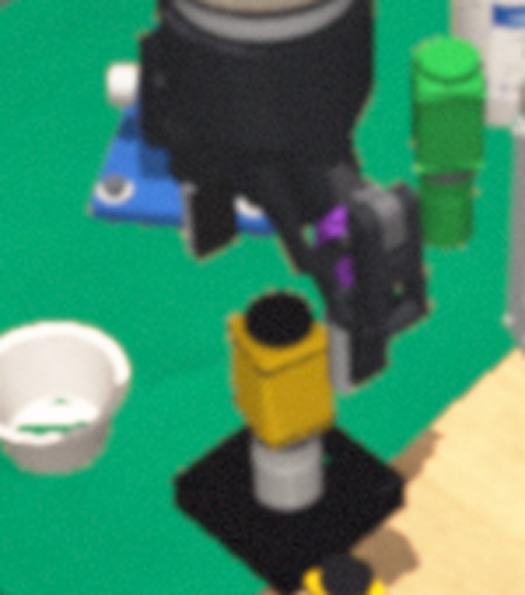

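Run:
```python
from h import *
t=cam('top')
q=R.from_quat([.193176,.981163,-.001,-.00035]).as_matrix();p=np.array([.2555,.624,.2065])
for d in ([0,0,0],[0,.0425,0],[0,-.0425,0],[0,.057,0],[0,-.057,0],[0,0,-.06],[0,.04,-.06],[0,-.04,-.06]): print(d,proj(t,p+q@d))
im=cv2.imread('pics/top0.png');cv2.imwrite('pics/c.png',cv2.resize(im[360:480,0:160],None,fx=4,fy=4,interpolation=cv2.INTER_CUBIC))
```

```text
[0, 0, 0] [ 66.49933769 421.25220854]
[0, 0.0425, 0] [ 43.70911349 410.55331245]
[0, -0.0425, 0] [ 89.82267202 431.94852347]
[0, 0.057, 0] [ 36.06484291 406.90672914]
[0, -0.057, 0] [ 97.89260334 435.59297509]
[0, 0, -0.06] [ 48.9604861  430.64720312]
[0, 0.04, -0.06] [ 26.33285737 419.72486858]
[0, -0.04, -0.06] [ 72.1702226  441.56716477]
```

View pics/c.png

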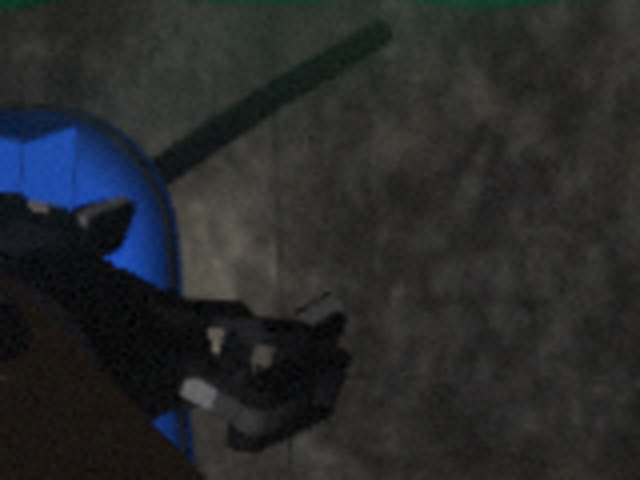

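Run:
```python
from h import *
from scipy.optimize import least_squares
s=cam('scene');t=cam('top')
q0=R.from_quat([.193176,.981163,-.001,-.00035]).as_matrix();p0=np.array([.2555,.624,.2065])
st=ctrl.get_state();q1=R.from_quat(st['tcp_rot']).as_matrix();p1=st['eef_pos']
us=np.array([281/3.5+220,324/3.5+200]);ut=np.array([54,425.6])
f=lambda d:np.r_[proj(s,p1+q1@d)-us,proj(t,p0+q0@d)-ut]
r=least_squares(f,[0,0,0]);print(r.x,r.fun)
print((proj(s,p1+q1@[0,0,0])),us)
```

```text
[ 0.00020272  0.00224484 -0.03081002] [-1.77405779 -1.37523341  2.46720012 -0.13337959]
[300.47249661 307.21712915] [300.28571429 292.57142857]
```

Both views show the fingertips about 31 mm behind the reported TCP, so at this height they only reach the top of the grip. I'll go lower in small steps and watch the force.

send_rows(moves="0 0 0 0.005 0 0.03 1;0 0 0 0.005 0 0.06 1;0 0 0 0.005 0 0.09 1;0 0 0 0.005 0 0.09 1")

```text
time: 3.4
eef_pos: [0.4401, 0.1439, 0.0612]
tcp_rot: [0.091, 0.996, -0.0, -0.001]
contact_force: [0.1, 0.0, 0.8]
opening: 0.999
finger_force: 0.0
```

Run:
```python
from h import *
s=cam('scene');rows()
save(s,'g3.png',(220,200,370,370),3.5)
```

```text
t 3.45 pos [0.4405 0.1439 0.0616] F [0.3 0.1 0.2] op 0.996 ff 0.0
```

View pics/g3.png

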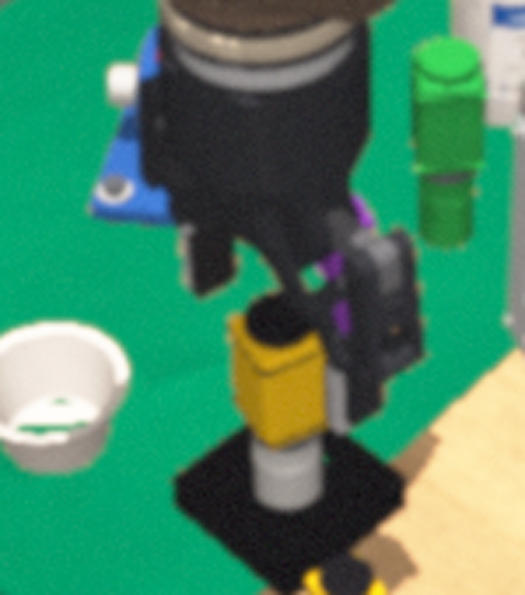

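The fingertips are now at z≈0.092, still clear of the gun, with the grip between them. I'll go 12 mm lower and close.

send_rows(moves="0 0 0 0 0 0.03 1;0 0 0 0 0 0.06 1;0 0 0 0 0 0.06 0;0 0 0 0 0 0.06 -0.5;0 0 0 0 0 0.06 -1;0 0 0 0 0 0.06 -1;0 0 0 0 0 0.06 -1;0 0 0 0 0 0.06 -1", newtons=80)

```text
time: 4.45
eef_pos: [0.4414, 0.144, 0.0506]
tcp_rot: [0.091, 0.996, 0.0, 0.001]
contact_force: [0.5, 0.6, 3.8]
opening: 0.37
finger_force: 77.2
```

send_rows(moves="0 0 0 0 0 -0.05 -1;0 0 0 0 0 -0.2 -1;0 0 0 0 0 -0.4 -1;0 0 0 0 0 -0.6 -1;0 0 0 0 0 -0.75 -1;0 0 0 0 0 -0.75 -1")

```text
time: 5.2
eef_pos: [0.4419, 0.1441, 0.2024]
tcp_rot: [0.091, 0.996, 0.0, 0.002]
contact_force: [-0.4, 0.2, -2.3]
opening: 0.371
finger_force: 77.7
```

```bash
cat >> h.py <<'E'
base=np.array([.5679,.3191,.0745]); m=.0426
def tilted(yaw):
    ax=np.cross([0,0,1],n);ax/=np.linalg.norm(ax)
    return R.from_rotvec(ax*np.radians(28)).as_matrix()@down(yaw)
Mt=tilted(79.5)
def at(h): return base+n*(h+m),Mt
E
python3 - <<'E'
from h import *
print(Mt[:,2],n)
rows(at(.10),at(.055),at(.03))
E
```

```text
[ 0.3959483   0.25224689 -0.88294759] [-0.3959483  -0.25224689  0.88294759]
t 5.2 pos [0.4419 0.1441 0.2024] F [-0.4  0.2 -2.3] op 0.371 ff 77.7
[-0.0528 -0.0562  0.0004] [-0.2163  0.7464  0.0119]
[-0.0528 -0.0562  0.0004] [-0.2928  0.818   0.211 ]
[-0.0528 -0.0562  0.0004] [-0.3353  0.8578  0.3216]
```

send_rows(moves="0 0 0 -0.05 0.2 0 -1;-0.015 -0.016 0 -0.1 0.4 0 -1;-0.03 -0.032 0 -0.15 0.6 0 -1;-0.045 -0.048 0 -0.2 0.74 0.01 -1;-0.053 -0.056 0 -0.216 0.746 0.012 -1;-0.053 -0.056 0 -0.216 0.746 0.012 -1;-0.053 -0.056 0 -0.216 0.746 0.012 -1")

```text
time: 6.08
eef_pos: [0.5096, 0.2826, 0.1964]
tcp_rot: [0.088, 0.967, 0.148, 0.187]
contact_force: [-0.0, -0.6, -1.2]
opening: 0.37
finger_force: 78.0
```

Run:
```python
from h import *
rows(at(.10),at(.055))
s=cam('scene');t=cam('top')
st=ctrl.get_state();q=R.from_quat(st['tcp_rot']).as_matrix();p=st['eef_pos']+q@[0,0,m]
a=s[0]['image'];b=t[0]['image']
bs=(210,140,360,290);bt=(200,180,320,300)
A=cv2.resize(a[140:290,225:325,::-1],(400,600),interpolation=cv2.INTER_CUBIC);B=cv2.resize(b[165:315,210:310,::-1],(400,600),interpolation=cv2.INTER_CUBIC)
for I,c,o in((A,s,(225,140)),(B,t,(210,165))):
    for X,col in((p,(255,0,255)),(p-q[:,2]*.05,(255,0,255)),(base+n*.0455,(255,255,0)),(base+n*.014,(255,255,0))):
        u=(proj(c,X)-o+.5)*4-.5; cv2.drawMarker(I,tuple(int(v) for v in u.round()),col,cv2.MARKER_CROSS,9,1)
cv2.imwrite('pics/n.png',np.hstack([A,B]))
```

```text
t 6.08 pos [0.5096 0.2826 0.1964] F [-0.  -0.6 -1.2] op 0.37 ff 78.0
[-0.0003 -0.0014  0.    ] [-0.0145  0.0102 -0.0137]
[-0.0003 -0.0014  0.    ] [-0.0164  0.0105  0.2113]
```

View pics/n.png

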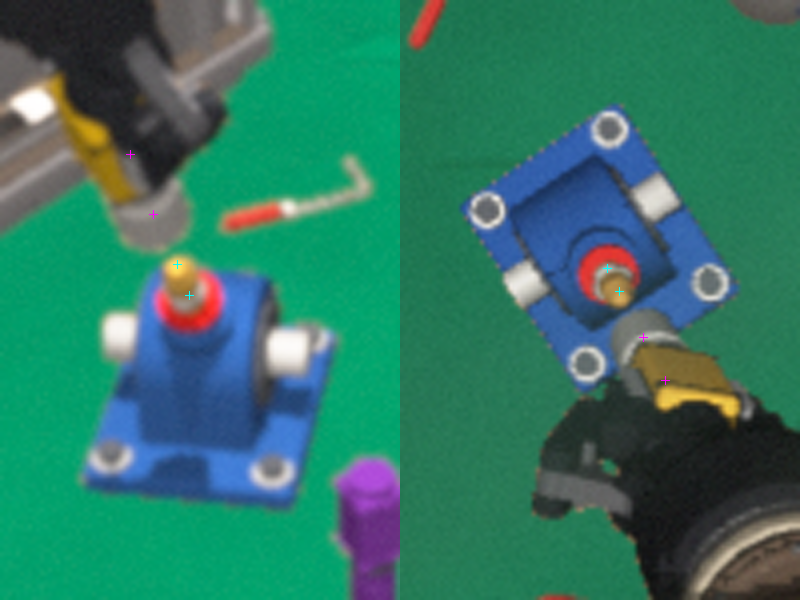

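The nose markers agree with the visible nose (scene mouth centre ≈(153,214), top ≈(641,340)). The nipple markers fit the tip at (179,266) and (620,292), and the collar too. Correct the small offsets and approach.

send_rows(moves="0 -0.0014 0 -0.015 0.01 0 -1;0 -0.0014 0 -0.015 0.01 0.1 -1;0 -0.0014 0 -0.016 0.01 0.2 -1;0 -0.0014 0 -0.016 0.01 0.21 -1;0 -0.0014 0 -0.016 0.01 0.21 -1;0 -0.0014 0 -0.016 0.01 0.21 -1")

```text
time: 6.92
eef_pos: [0.5303, 0.2948, 0.1635]
tcp_rot: [0.089, 0.966, 0.148, 0.194]
contact_force: [-0.4, -0.1, -2.8]
opening: 0.368
finger_force: 78.0
```

Run:
```python
from h import *
rows(at(.055),at(.035))
```

```text
t 6.92 pos [0.5303 0.2948 0.1635] F [-0.4 -0.1 -2.8] op 0.368 ff 78.0
[0.0002 0.0007 0.0002] [ 0.009  -0.0068  0.0099]
[0.0002 0.0007 0.0002] [ 0.0094 -0.0069  0.1099]
```

send_rows(moves="0 0.0007 0 0.009 -0.007 0 -1;0 0.0007 0 0.009 -0.007 0.01 -1;0 0.0007 0 0.009 -0.007 0.01 -1;0 0.0007 0 0.009 -0.007 0.01 -1")

```text
time: 7.42
eef_pos: [0.5288, 0.2943, 0.1594]
tcp_rot: [0.088, 0.966, 0.148, 0.191]
contact_force: [0.0, -1.0, -2.6]
opening: 0.376
finger_force: 78.0
```

Run:
```python
from h import *
rows(at(.055),at(.035))
```

```text
t 7.42 pos [0.5288 0.2943 0.1594] F [ 0.  -1.  -2.6] op 0.376 ff 78.0
[ 0.     -0.0003  0.0001] [-0.0043  0.003  -0.0045]
[ 0.     -0.0003  0.0001] [-0.0044  0.003   0.0955]
```

send_rows(moves="0 0 0 0 0 0.02 -1;0 0 0 0 0 0.04 -1;0 0 0 0 0 0.05 -1;0 0 0 0 0 0.05 -1")

```text
time: 7.92
eef_pos: [0.5326, 0.2968, 0.1501]
tcp_rot: [0.088, 0.966, 0.148, 0.19]
contact_force: [1.0, -0.1, -3.0]
opening: 0.373
finger_force: 77.9
```

send_rows(moves="0 0 0 0 0 0.02 -1;0 0 0 0 0 0.04 -1;0 0 0 0 0 0.05 -1;0 0 0 0 0 0.05 -1")

```text
time: 8.43
eef_pos: [0.5367, 0.2994, 0.1415]
tcp_rot: [0.088, 0.966, 0.148, 0.19]
contact_force: [-0.4, 0.7, -2.5]
opening: 0.37
finger_force: 78.1
```

```bash
cat >> h.py <<'E'
def chk():
    s=ctrl.get_state();q=R.from_quat(s['tcp_rot']);d=q.inv().apply(s['eef_pos']+q.apply([0,0,m])-base)
    print('h',round(-d[2]*1e3,1),'lat',(d[:2]*1e3).round(1),'Ftool',q.inv().apply(s['contact_force']).round(1),'Tq',q.inv().apply(s['wrist_torque']).round(2),'ang',np.degrees(np.arccos(-q.as_matrix()[:,2]@n)).round(2))
E
python3 - <<'E'
from h import *
chk()
E
```

```text
h 33.9 lat [ 1.1 -0.7] Ftool [ 1.4 -0.2  2.2] Tq [0.3  0.33 0.07] ang 0.11
```

send_rows(moves="0 0 0 0 0 0.01 -1;0 0 0 0 0 0.02 -1;0 0 0 0 0 0.02 -1")

```text
time: 8.8
eef_pos: [0.5379, 0.3002, 0.1378]
tcp_rot: [0.088, 0.967, 0.148, 0.19]
contact_force: [-1.6, -1.5, -1.6]
opening: 0.37
finger_force: 78.4
```

send_rows(moves="0 0 0 0 0 0.01 -1;0 0 0 0 0 0.02 -1;0 0 0 0 0 0.02 -1")

```text
time: 9.18
eef_pos: [0.5395, 0.3013, 0.1343]
tcp_rot: [0.088, 0.966, 0.148, 0.19]
contact_force: [-2.1, -1.1, -1.6]
opening: 0.374
finger_force: 78.0
```

Run:
```python
from h import *
chk()
```

```text
h 25.9 lat [ 1.4 -0.8] Ftool [ 2.2 -1.8  0.3] Tq [ 0.53  0.56 -0.08] ang 0.14
```

send_rows(moves="0 0 0 0 0 0.01 -1;0 0 0 0 0 0.01 -1")

```text
time: 9.43
eef_pos: [0.5404, 0.3019, 0.1323]
tcp_rot: [0.088, 0.966, 0.148, 0.19]
contact_force: [-1.0, -0.9, -4.2]
opening: 0.371
finger_force: 78.0
```

send_rows(moves="0 0 0 0 0 0.01 -1;0 0 0 0 0 0.01 -1")

```text
time: 9.68
eef_pos: [0.5412, 0.3024, 0.1302]
tcp_rot: [0.088, 0.966, 0.148, 0.19]
contact_force: [1.8, 0.1, -6.2]
opening: 0.369
finger_force: 77.6
```

send_rows(moves="0 0 0 0 0 0.01 -1;0 0 0 0 0 0.01 -1")

```text
time: 9.93
eef_pos: [0.5419, 0.3029, 0.1283]
tcp_rot: [0.088, 0.966, 0.148, 0.19]
contact_force: [2.6, 1.8, -8.7]
opening: 0.372
finger_force: 77.4
```

Run:
```python
from h import *
chk()
```

```text
h 19.3 lat [ 1.7 -1. ] Ftool [ 1.  -0.8  9.2] Tq [0.29 0.42 0.01] ang 0.14
```

send_rows(moves="0 0 0 0 0 0.01 -1;0 0 0 0 0 0.01 -1")

```text
time: 10.18
eef_pos: [0.543, 0.3035, 0.1276]
tcp_rot: [0.088, 0.966, 0.148, 0.191]
contact_force: [-0.1, -0.2, -5.6]
opening: 0.371
finger_force: 77.9
```

send_rows(moves="0 0 0 0 0 0.01 -1;0 0 0 0 0 0.01 -1")

```text
time: 10.42
eef_pos: [0.5439, 0.304, 0.1265]
tcp_rot: [0.088, 0.966, 0.148, 0.191]
contact_force: [-3.2, -2.0, -1.0]
opening: 0.371
finger_force: 78.5
```

Run:
```python
from h import *
chk()
```

```text
h 16.6 lat [ 0.7 -0.3] Ftool [ 2.8 -2.6 -0.9] Tq [ 0.75  0.79 -0.05] ang 0.09
```

send_rows(moves="0 0 0 0 0 0.01 -1;0 0 0 0 0 0.01 -1")

```text
time: 10.68
eef_pos: [0.5446, 0.3045, 0.1248]
tcp_rot: [0.088, 0.966, 0.148, 0.191]
contact_force: [-5.2, -2.6, -0.1]
opening: 0.367
finger_force: 78.6
```

send_rows(moves="0 0 0 0 0 0.01 -1;0 0 0 0 0 0.01 -1")

```text
time: 10.92
eef_pos: [0.5454, 0.3049, 0.1231]
tcp_rot: [0.088, 0.966, 0.148, 0.191]
contact_force: [-5.7, -3.4, 2.2]
opening: 0.368
finger_force: 78.6
```

Run:
```python
from h import *
chk()
```

```text
h 12.8 lat [ 0.7 -0.4] Ftool [ 3.7 -3.1 -5. ] Tq [0.85 0.89 0.03] ang 0.09
```

send_rows(moves="0 0 0 0 0 0.01 -1;0 0 0 0 0 0.01 -1")

```text
time: 11.18
eef_pos: [0.5461, 0.3054, 0.1214]
tcp_rot: [0.088, 0.966, 0.148, 0.191]
contact_force: [-6.2, -3.1, 1.8]
opening: 0.372
finger_force: 78.7
```

send_rows(moves="0 0 0 0 0 0.01 -1;0 0 0 0 0 0.01 -1")

```text
time: 11.42
eef_pos: [0.5469, 0.3059, 0.1197]
tcp_rot: [0.088, 0.966, 0.148, 0.191]
contact_force: [-6.5, -3.4, 3.0]
opening: 0.372
finger_force: 78.9
```

Run:
```python
from h import *
chk()
```

```text
h 9.0 lat [ 0.7 -0.4] Ftool [ 4.1 -3.  -6.1] Tq [0.95 0.96 0.04] ang 0.1
```

send_rows(moves="0 0 0 0 0 0.005 -1;0 0 0 0 0 0.01 -1;0 0 0 0 0 0.01 -1")

```text
time: 11.8
eef_pos: [0.5473, 0.3061, 0.1195]
tcp_rot: [0.087, 0.967, 0.148, 0.19]
contact_force: [-15.9, -10.8, 13.1]
opening: 0.368
finger_force: 80.5
```

Run:
```python
from h import *
chk()
s=cam('scene')
st=ctrl.get_state();q=R.from_quat(st['tcp_rot']).as_matrix();t=cam('top')
A=cv2.resize(s[0]['image'][165:265,225:325,::-1],(400,400),interpolation=cv2.INTER_CUBIC);B=cv2.resize(t[0]['image'][190:290,210:310,::-1],(400,400),interpolation=cv2.INTER_CUBIC)
cv2.imwrite('pics/f.png',np.hstack([A,B]))
```

```text
h 8.5 lat [ 0.5 -0.2] Ftool [  7.6  -7.7 -20.5] Tq [1.71 1.54 0.01] ang 0.16
```

View pics/f.png

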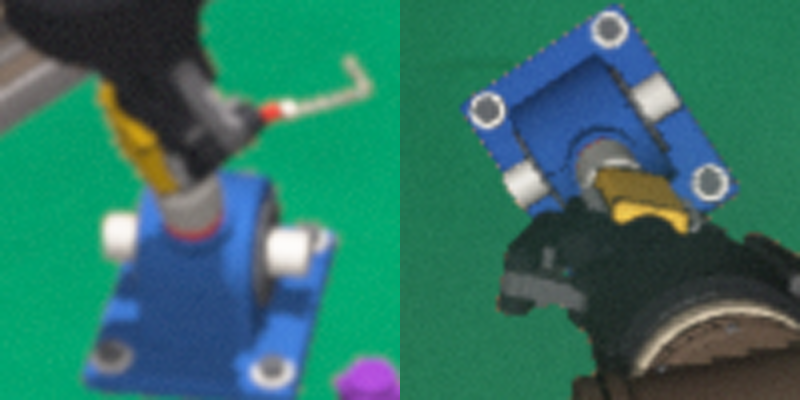

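The nose covers the collar squarely, with only a thin red rim showing at scene crop (195,235). The force jumped from about 6 N to 20 N over the last 0.5 mm, so the collar is at its stop. I'll settle briefly and check.

send_rows(moves="0 0 0 0 0 0 -1;0 0 0 0 0 0 -1;0 0 0 0 0 0 -1;0 0 0 0 0 0 -1")

```text
time: 12.4
eef_pos: [0.5473, 0.3061, 0.1195]
tcp_rot: [0.087, 0.967, 0.148, 0.19]
contact_force: [-15.9, -9.9, 14.0]
opening: 0.371
finger_force: 80.5
```

Run:
```python
from h import *
chk();print(ctrl.sign_off())
```

```text
h 8.5 lat [ 0.4 -0.2] Ftool [  7.4  -6.6 -21.1] Tq [ 1.66  1.48 -0.  ] ang 0.16
the job is handed in; nothing more can be done
None
```

I handed the job in at 12.4 s with the gun on the nipple, square by arm pose, and still gripped at about 80 N, holding about 21 N along the nipple with the red collar apparently at its stop; the judge's verdict was not shown.

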